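# Set out the sorting place round the light panel

## Robot

A 6-joint arm with a two-finger parallel gripper is mounted at the origin on the work surface. World frame = base frame: x ahead of the robot, y to its left, z up, the work surface at z = 0. Lengths are in m, angles in rad, forces in N, time in s.
With the tool pointing down it reaches from about 0.3 to 1 m from the base axis. Payload 5.1 kg.
Tool frame: the origin (TCP) lies at the very end of the fingers, on their centre line; the grasp point (between the pads) lies bot.tcp_to_grasp behind it (bot.tcp_to_grasp is the distance from the TCP to the grasp point, in m); z points along the fingers, y is the line along which they close (so a half turn about z gives the same grasp; the last joint's range is limited). The gripper opens to 95 mm and grips with 3 to 60 N. Pads are 20 mm wide; open, the fingers measure 119 mm over their backs; the gripper's body (75 mm by 180 mm) begins 59 mm behind the grasp point.
Start: joints at [-1.343, 0.124, 1.65, -0, 1.367, -0.083], TCP at [0.199, -0.619, 0.215] pointing down, gripper open.
Joint ranges: [-2.61, 2.61], [-1.02, 2.33], [0.03, 2.71], [-1.35, 4.49], [0.32, 2.68], [-2.91, 2.91]. Speed limits (rad/s): [2.57, 2.57, 3.14, 3.14, 3.14, 3.14].

## Interface

Orientations are given as a unit quaternion [x, y, z, w].
In Python, from rig import bot gives the robot as it stands.
- The arm moves only by the shell command python3 -m creep 'ROWS' [FORCE]. ROWS is a JSON object whose one key "motion" holds a list that holds one entry, the list of rows, each a list of 7 numbers: the closure, from 0 (fully open) to 1 (shut), then the shift along the tool's x, y, z in cm, then the turn, a rotation vector about the tool's x, y, z in rad. A call has exactly 8 rows; each row shifts and turns the commanded pose from where the row before left it, along the tool's axes as they then stand; what a row does not reach is not made up. A row lasts 1/10 s, in which the tool goes at most 50 mm and 8.59 degrees, less where a joint would pass 70% of its speed; a pose out of reach is approached as far as the arm can. A call with a gripper value outside its range is refused whole. The fingers move at their own pace and stop on an object; FORCE is the grip in N (left out, the last holds). Time passes only in rows, so rows that do not move let the fingers close, or fill a call up. It gives the time, the measured TCP pose, the force, the opening and the grip force at its end, in the units of the state.
- bot.get_state(): the state, without advancing time (a new reading comes with each control period).
- bot.camera(name): name is "scene" or "side" or "wrist"; returns a dict with "img" (384x512x3 uint8, blue, green, red), "fx", "fy", "cx", "cy" (pixels), "view" (4x4, takes a point from world to camera coordinates). Camera axes: x right, y up, looking along -z (the intrinsics and any distortion apply to the point x, -y, -z); pixel columns grow to the right and rows downward; lengths in m; the calibration is good to about 2 mm. A picture is of the moment at which its call begins. There is no depth.
- bot.sign_off(): hands the job in; it is judged then, once.
The state is a dict: "t": time; "q": joint angles; "joint_vel": joint speeds; "joint_torque": joint torques, N m; "ee_pos": TCP position; "tcp_rot": TCP orientation; "contact_force": force on the tool from outside, world axes, zero at the start; "moment": the same for the moment, N m; "gripper_width": finger opening in m; "finger_force": force on a finger pad.
Only numpy, scipy, OpenCV 4.12 (cv2) and the standard library are available. Lean on these libraries where they do the work, as an engineer would, in place of code of your own. Each camera call takes 0.05 s, during which the arm holds its last target. There are 200 camera calls.

## Task

Set out the sorting place for the next sediment sample: put the blue sorting dish on the middle of the light panel, and round the panel, each about 3 cm clear of its edge and centred on that side, stand the red-lidded sample pot to the left of the dish, the empty white pot to the right and the finds vial behind, and lay the forceps in front, parallel to the front edge. Left, right, front and behind are the panel's own sides as seen from the robot; keep the dish, pots and vial upright and set them down without dropping them. Leave the yellow-lidded and green-lidded pots and the scissors where they are.

Things in the scene. Friction and masses are not known exactly. Their poses are not given: they have to be found in the camera images.
- panel: Fixed LED light panel, turned up to 0.3 rad: flat slab, aluminium frame, white face, black strip at its front edge; 120 mm deep (x), 160 wide (y), 12 high. Origin: centre of its underside, on the table; +x to its back edge, +y to its left side, z up. In its frame: pots go to y +140 and -140 mm, vial to x +104, forceps to x -96, dish to 0, 0 on its top.
- dish: Sorting dish: round, open, blue, with a white grid on its floor; 60 mm outside diameter, 16 mm high, wall 3 mm, floor 3 mm; straight sides; loose, 35 g. Origin: centre of its underside, z up. Starts standing upright on the table, somewhere to the left or the right of the panel.
- sample_pot: Closed sample pot: brown see-through plastic, red lid with a small white label; 46 mm high, lid 60 mm across and 10 mm thick on top, body 57 mm across under the lid tapering to 52 mm at the foot; loose, 60 to 130 g. Origin: centre of its underside, z up. Starts standing upright on the table, somewhere to the left or the right of the panel.
- residue_pot: Empty open pot of white plastic without a lid (for the sorted residue); 46 mm high, rim 60 mm across over its top 9 mm, below that 57 mm tapering to 52 mm at the foot, wall 3 mm; loose, 20 to 42 g. Origin: centre of its underside, z up. Starts standing upright on the table, somewhere to the left or the right of the panel.
- finds_vial: Finds vial: clear glass tube with a white paper band, 26 mm across, with a black screw cap 28 mm across and 15 mm high; 55 mm high overall; loose, 20 to 42 g. Origin: centre of its underside, z up. Starts standing upright on the table, somewhere to the left or the right of the panel.
- forceps: Steel forceps lying flat, rigid: 117 mm long (x; points at +58 mm, tail at -58), 12 mm wide (y) over the straight black-coated middle, x -22 to +22 mm, narrower beyond, 8 mm high; loose, 25 g. Origin: underside, mid-length. Starts roughly along world x, outside the row of pots on the left or right, the scissors on the other side. At the end the points may lie either way.
- pot_yellow: Closed sample pot: brown see-through plastic, yellow lid with a small white label; 46 mm high, lid 60 mm across and 10 mm thick on top, body 57 mm across under the lid tapering to 52 mm at the foot; loose, 60 to 130 g. Origin: centre of its underside, z up. To be left alone. Starts standing upright on the table, somewhere to the left or the right of the panel.
- pot_green: Closed sample pot: brown see-through plastic, green lid with a small white label; 46 mm high, lid 60 mm across and 10 mm thick on top, body 57 mm across under the lid tapering to 52 mm at the foot; loose, 60 to 130 g. Origin: centre of its underside, z up. To be left alone. Starts standing upright on the table, somewhere to the left or the right of the panel.
- scissors: Scissors, steel blades and two black finger loops, lying flat, to be left alone: 155 mm long (x; blades to +79 mm, loops to -75), 69 mm wide over the loops, 10 mm high; loose, 60 g. Origin: under the pivot. All else on the bench (keyboard, mouse, lamp box, microscope and so on) is fixed and beyond x = 0.77 m or |y| = 0.65 m.
Mind the look-alikes: they are no part of the job. Of the things shaped like the panel, the aluminium one is meant.

How it is judged:
By the outcome, as a careful person would: the job done as asked, in the order asked, and still so for the second after the job is handed in, with the robot touching nothing.
It also fails if it takes over 144 s, if anything falls off the work surface, if the arm or the gripper's body presses on something with over 40 N, if the wrist force passes 120 N, or if a joint passes its speed limit or range.

## Working session

There is one attempt and no reset: what is moved stays moved. The work goes in short steps, Python scripts to look and compute and a shell command to move; the robot and the scene stay as the last step left them, time stands still between calls to the robot, and variables do not carry over. Pictures are saved under pics/ and viewed, at most 14 in all, crops included, and the job is handed in when it is done.

```bash
ls; mkdir -p pics
python3 - <<'E'
from rig import bot
import cv2,numpy as np
print(bot.get_state(), bot.tcp_to_grasp)
for n in("scene","side","wrist"):
    c=bot.camera(n); cv2.imwrite(f"pics/{n}0.png",c["img"]); print(n,{k:v for k,v in c.items() if k!="img" and k!="view"}); print(np.round(c["view"],3).tolist())
E
```

```text
pics
{'t': 0.0, 'q': array([-1.34258598e+00,  1.24475230e-01,  1.65168884e+00, -9.50349887e-06,
        1.36751270e+00, -8.26005567e-02]), 'joint_vel': array([-1.50097517e-03,  6.01147265e-04, -2.47009734e-04,  2.54726534e-03,
       -3.39710630e-05, -1.51916778e-03]), 'joint_torque': array([-1.10203473e-03, -4.17609644e+01, -3.59933352e+01,  7.73581560e-02,
        4.94321936e-02, -1.88380054e-04]), 'ee_pos': array([ 0.19861047, -0.61822446,  0.21339762]), 'tcp_rot': array([ 9.87948170e-01,  1.54781548e-01, -8.04407969e-05, -1.03896311e-03]), 'contact_force': array([ 1.12613145, -0.71595563,  0.44267149]), 'moment': array([-0.01503806,  0.01912469,  0.0427424 ]), 'finger_force': 0.0, 'gripper_width': 0.09520055900184204} 0.0188
scene {'fx': 398.68516624613426, 'fy': 398.68516624613426, 'cx': 260.0942022630621, 'cy': 192.9765799123543}
[[0.835, 0.551, -0.005, -0.332], [-0.472, 0.719, 0.51, 0.159], [0.284, -0.424, 0.86, -1.249], [0.0, 0.0, 0.0, 1.0]]
side {'fx': 455.3024367935627, 'fy': 455.3024367935627, 'cx': 263.59999114608667, 'cy': 188.92726988497955}
[[-0.797, -0.604, 0.015, 0.315], [0.448, -0.573, 0.686, -0.221], [-0.406, 0.554, 0.727, -1.135], [0.0, 0.0, 0.0, 1.0]]
wrist {'fx': 300.2172081453562, 'fy': 300.2172081453562, 'cx': 257.873104243973, 'cy': 194.8619247763417}
[[0.306, -0.952, -0.002, -0.649], [0.922, 0.297, -0.247, 0.027], [0.236, 0.074, 0.969, -0.39], [0.0, 0.0, 0.0, 1.0]]
```

View pics/scene0.png

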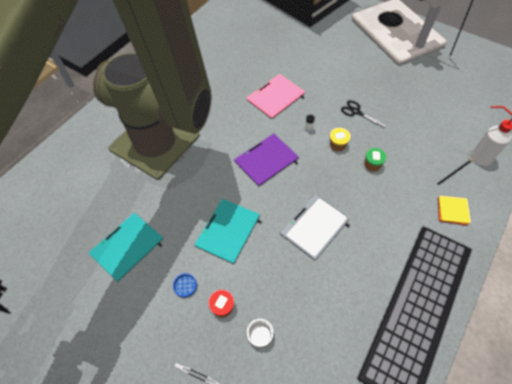

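View pics/side0.png

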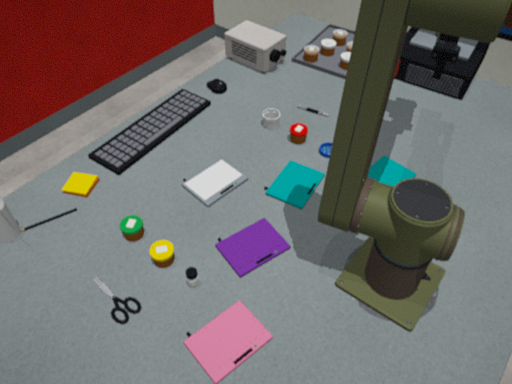

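```bash
cat > h.py <<'E'
from rig import bot
import cv2,numpy as np
from scipy.spatial.transform import Rotation as R
def cam(n):
    return bot.camera(n)
def ray(c,px):
    px=np.atleast_2d(np.asarray(px,float)); V=c["view"]
    d=np.c_[(px[:,0]-c["cx"])/c["fx"],-(px[:,1]-c["cy"])/c["fy"],-np.ones(len(px))]
    return -V[:3,:3].T@V[:3,3], d@V[:3,:3]
def plane(c,px,z):
    o,d=ray(c,px); return (o+d*((z-o[2])/d[:,2])[:,None])[:,:2]
def proj(c,P):
    p=np.atleast_2d(P)@c["view"][:3,:3].T+c["view"][:3,3]
    return np.c_[c["cx"]+c["fx"]*p[:,0]/-p[:,2],c["cy"]-c["fy"]*p[:,1]/-p[:,2]]
COL=dict(red=[((0,130,90),(8,255,255)),((172,130,90),(180,255,255))],blue=[((105,120,60),(125,255,255))],
 yellow=[((22,130,120),(34,255,255))],green=[((50,120,60),(80,255,255))],white=[((0,0,185),(180,45,255))],black=[((0,0,0),(180,255,55))],teal=[((83,120,60),(97,255,255))])
def blobs(c,col,amin=15):
    h=cv2.cvtColor(c["img"],cv2.COLOR_BGR2HSV)
    m=sum(cv2.inRange(h,a,b) for a,b in COL[col])
    cs=cv2.findContours(m,cv2.RETR_EXTERNAL,cv2.CHAIN_APPROX_NONE)[0]
    return [k for k in cs if cv2.contourArea(k)>=amin]
def near(c,col,px,amin=15):
    b=blobs(c,col,amin); return min(b,key=lambda k:np.hypot(*(k[:,0].mean(0)-px)))
def circ(c,k,z):
    p=plane(c,k[:,0],z).astype(np.float32); (x,y),r=cv2.minEnclosingCircle(p); e=cv2.fitEllipse(p); return np.round([x,y,r,*e[0],*np.array(e[1])/2],4).tolist()
E
python3 - <<'E'
from h import *
S,D=cam("scene"),cam("side")
T=[("red","red",.046,(221,303),(299,132)),("dish","blue",.016,(185,286),(326,150)),("yellow","yellow",.046,(340,137),(162,252)),("green","green",.046,(375,157),(132,227)),("resid","white",.046,(260,333),(271,117)),("vial","black",.055,(310,119),(192,272)),
("panel","white",.012,(316,227),(215,182)),("forc","black",.008,(198,374),(314,110)),("sciss","black",.01,(350,109),(125,308))]
for n,col,z,a,b in T:
    for c,p in((S,a),(D,b)):
        try:
            k=near(c,col,p,4); q=plane(c,k[:,0],z).astype(np.float32)
            print(n,len(k),k[:,0].mean(0).round(1),circ(c,k,z), end=" ")
            if n in("panel","forc"):
                r=cv2.minAreaRect(q); print(np.round(r[0]+r[1],4),round(r[2],1),np.round(cv2.boxPoints(r),3).tolist(),end="")
            print()
        except Exception as e: print(n,e)
for c,f in((S,[(176,365),(218,383)]),(D,[(297,106),(329,115)])): print(plane(c,f,.004))
E
```

```text
red 70 [221.  302.6] [0.4836, -0.2987, 0.0315, 0.4832, -0.2984, 0.028, 0.0304] 
red 46 [298.5 129.6] [0.4764, -0.2897, 0.0344, 0.476, -0.29, 0.0279, 0.0334] 
dish 64 [184.5 285. ] [0.373, -0.3076, 0.0301, 0.3732, -0.3079, 0.0278, 0.0292] 
dish 41 [325.6 149.1] [0.3651, -0.2972, 0.0348, 0.3735, -0.2942, 0.0186, 0.0355] 
yellow 51 [339.4 136.6] [0.4853, 0.3004, 0.0321, 0.4856, 0.3007, 0.0276, 0.0308] 
yellow 65 [161.3 250.2] [0.4797, 0.3078, 0.0319, 0.4797, 0.3074, 0.0286, 0.031] 
green 49 [375.4 156.3] [0.6064, 0.2928, 0.0299, 0.6069, 0.2929, 0.0265, 0.029] 
green 59 [130.8 224.3] [0.6013, 0.2987, 0.0317, 0.6014, 0.2985, 0.0279, 0.0308] 
resid 77 [259.4 331.7] [0.5966, -0.3037, 0.0321, 0.5959, -0.3035, 0.0303, 0.0308] 
resid 14 [298.4 128.3] [0.4815, -0.2957, 0.0125, 0.4799, -0.2958, 0.0086, 0.012] 
vial 17 [309.6 119.1] [0.38, 0.3044, 0.0127, 0.3792, 0.3036, 0.0082, 0.0129] 
vial 29 [191.2 272.8] [0.3723, 0.316, 0.0147, 0.3713, 0.3148, 0.0111, 0.0144] 
panel 150 [314.3 225.2] [0.5621, 0.0196, 0.0923, 0.5648, 0.019, 0.0622, 0.0916] [0.5628 0.0201 0.1553 0.1128] 82.8 [[0.49700000882148
[... 599 characters left out ...]
96665192], [0.8330000042915344, -0.2630000114440918], [0.8690000176429749, -0.2590000033378601], [0.8209999799728394, 0.1770000010728836]]
forc 21 [312.2 110.4] [0.5215, -0.446, 0.0189, 0.5207, -0.447, 0.0054, 0.0179] [ 0.5217 -0.4469  0.0375  0.0105] 8.5 [[0.5019999742507935, -0.4440000057220459], [0.5040000081062317, -0.45500001311302185], [0.5410000085830688, -0.4490000009536743], [0.5389999747276306, -0.4390000104904175]]
sciss 22 [351.2 109.7] [0.4557, 0.4468, 0.0177, 0.4559, 0.4453, 0.0098, 0.0166] 
sciss 112 [123.8 308. ] [0.4527, 0.4615, 0.038, 0.4496, 0.4616, 0.0307, 0.031] 
[[ 0.47178455 -0.46374978]
 [ 0.57462456 -0.44083283]]
[[ 0.58015547 -0.43975754]
 [ 0.46372652 -0.4658545 ]]
```

```bash
python3 -m creep '{"motion":[[[0,0,0,0,0,0,0.103],[0,0,0,0,0,0,0.103],[0,0,0,0,0,0,0.103],[0,2.2,-3.9,-0.4,0,0,0],[0,2.2,-3.9,-0.4,0,0,0],[0,2.2,-3.9,-0.4,0,0,0],[0,2.2,-3.9,-0.4,0,0,0],[0,2.2,-3.9,-0.4,0,0,0]]]}'
python3 -m creep '{"motion":[[[0,2.2,-3.9,-0.4,0,0,0],[0,2.2,-3.9,-0.4,0,0,0],[0,2.2,-3.9,-0.4,0,0,0],[0,2.2,-3.9,-0.4,0,0,0],[0,2.2,-3.9,-0.4,0,0,0],[0,2.2,-3.9,-0.4,0,0,0],[0,2.2,-3.9,-0.4,0,0,0],[0,0,0,0,0,0,0]]]}'
python3 - <<'E'
from h import *
s=bot.get_state();print(s["ee_pos"],R.from_quat(s["tcp_rot"]).as_matrix().round(3).tolist(),s["contact_force"])
c=cam("wrist");cv2.imwrite("pics/w1.png",c["img"])
for n,col,z,P in[("red","red",.046,(.48,-.295)),("dish","blue",.016,(.371,-.303)),("resid","white",.046,(.596,-.303)),("panel","white",.012,(.563,.02)),("forc","black",.008,(.521,-.448))]:
    p=proj(c,[*P,z])[0]; k=near(c,col,p,4);print(n,p.round(),k[:,0].mean(0).round(),circ(c,k,z))
    if n in("panel","forc"):
        r=cv2.minAreaRect(plane(c,k[:,0],z).astype(np.float32)); print(r,cv2.boxPoints(r).tolist())
E
```

```text
t: 1.05
ee_pos: [0.3089, -0.422, 0.2347]
tcp_rot: [1.0, 0.001, 0.0, -0.0]
contact_force: [0.2, -0.2, 0.1]
gripper_width: 0.0952
finger_force: 0.0
t: 1.85
ee_pos: [0.4637, -0.1466, 0.2634]
tcp_rot: [1.0, 0.004, 0.001, -0.0]
contact_force: [-0.3, -0.1, -0.4]
gripper_width: 0.0951
finger_force: 0.0
[ 0.46369817 -0.14656815  0.26341835] [[1.0, 0.008, 0.002], [0.008, -1.0, 0.001], [0.002, -0.001, -1.0]] [-0.33351593 -0.08441378 -0.42016305]
red [373. 163.] [373. 160.] [0.4826, -0.2956, 0.0302, 0.4826, -0.2959, 0.0287, 0.0293]
dish [363. 233.] [369. 226.] [0.3735, -0.3071, 0.0297, 0.3812, -0.3122, 0.0154, 0.0274]
resid [389.  67.] [390.  65.] [0.5972, -0.3038, 0.0295, 0.5973, -0.3038, 0.0286, 0.0287]
panel [134.  95.] [134.  88.] [0.5699, 0.0185, 0.0858, 0.5695, 0.0184, 0.0524, 0.0883]
((0.5692731142044067, 0.018508203327655792), (0.1461116224527359, 0.09247981011867523), 83.0060806274414) [[0.5144817233085632, -0.04837365075945854], [0.606273353099823, -0.059634361416101456], [0.6240645051002502, 0.08539006114006042], [0.5322728753089905, 0.09665076434612274]]
forc [476. 130.] [478. 127.] [0.5264, -0.4496, 0.0217, 0.527, -0.4501, 0.0076, 0.0255]
((0.526557981967926, -0.4506617784500122), (0.04237893223762512, 0.014821453019976616), 10.479096412658691) [[0.504374086856842, -0.4472285211086273], [0.5070697665214539, -0.46180275082588196], [0.54874187707901, -0.4540950357913971], [0.5460461974143982, -0.43952080607414246]]
```

View pics/w1.png

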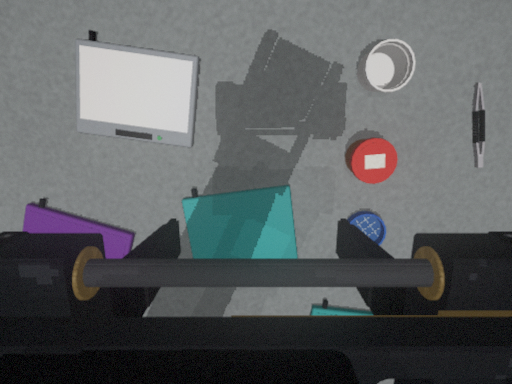

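```bash
python3 -m creep '{"motion":[[[0,-2.3,4,0,0,0,0.008],[0,-2.3,4,0,0,0,0],[0,-2.3,4,0,0,0,0],[0,-2.2,4,0,0,0,0],[0,0,0,4,0,0,0],[0,0,0,4,0,0,0],[0,0,0,4,0,0,0],[0,0,0,0,0,0,0]]]}'
python3 - <<'E'
from h import *
c=cam("scene");cv2.imwrite("pics/s1.png",c["img"])
for k in blobs(c,"teal",200):
    r=cv2.minAreaRect(plane(c,k[:,0],.012).astype(np.float32));print(cv2.boxPoints(r).round(3).tolist())
h=cv2.cvtColor(c["img"],cv2.COLOR_BGR2HSV);print(h[160,266]);COL["p"]=[((125,80,40),(150,255,255))]
for k in blobs(c,"p",200):
    r=cv2.minAreaRect(plane(c,k[:,0],.012).astype(np.float32));print("purple",cv2.boxPoints(r).round(3).tolist())
w=cam("wrist");k=near(w,"blue",proj(w,[.373,-.307,.016])[0]);print(circ(w,k,.016))
E
```

```text
t: 2.7
ee_pos: [0.3657, -0.3077, 0.1361]
tcp_rot: [1.0, -0.004, -0.005, -0.004]
contact_force: [-0.8, 0.5, -0.4]
gripper_width: 0.0952
finger_force: 0.0
[[0.10499999672174454, -0.3779999911785126], [0.22300000488758087, -0.3930000066757202], [0.2370000034570694, -0.2879999876022339], [0.11800000071525574, -0.27300000190734863]]
[[0.3009999990463257, -0.050999999046325684], [0.32100000977516174, -0.20900000631809235], [0.4399999976158142, -0.19499999284744263], [0.42100000381469727, -0.03700000047683716]]
[139 151 194]
purple [[0.24899999797344208, 0.07599999755620956], [0.36500000953674316, 0.039000000804662704], [0.414000004529953, 0.1899999976158142], [0.2980000078678131, 0.22699999809265137]]
[0.3725, -0.3071, 0.0302, 0.3722, -0.3071, 0.0287, 0.0295]
```

```bash
python3 -m creep '{"motion":[[[0,0.7,0,3,0,0,0],[0,0,0,3,0,0,0],[0,0,0,3,0,0,0],[0,0,0,2,0,0,0],[0,0,0,1,0,0,0],[0,0,0,0.5,0,0,0],[0,0,0,0.3,0,0,0],[0,0,0,0,0,0,0]]]}' 10; python3 -c "
from h import *
s=bot.get_state();print(s['ee_pos'],R.from_quat(s['tcp_rot']).as_matrix().round(4).tolist())"
```

```text
t: 3.6
ee_pos: [0.378, -0.3109, 0.0159]
tcp_rot: [1.0, -0.003, 0.001, 0.001]
contact_force: [0.4, -0.2, -0.4]
gripper_width: 0.0949
finger_force: 0.0
[ 0.37799295 -0.31090215  0.01591872] [[1.0, -0.0062, 0.0015], [-0.0062, -1.0, -0.0015], [0.0015, 0.0015, -1.0]]
```

```bash
python3 -m creep '{"motion":[[[0,-0.5,-0.4,0.6,0,0,0],[0,0,0,0.5,0,0,0],[0,0,0,0,0,0,0],[0,0,0,0,0,0,0],[0,0,0,0,0,0,0],[0,0,0,0,0,0,0],[0,0,0,0,0,0,0],[0,0,0,0,0,0,0]]]}' 10
```

```text
t: 4.4
ee_pos: [0.3723, -0.3061, 0.0038]
tcp_rot: [1.0, -0.003, 0.0, 0.0]
contact_force: [0.6, 0.5, -0.1]
gripper_width: 0.0953
finger_force: 0.0
```

```bash
python3 -m creep '{"motion":[[[1,0,0,0,0,0,0],[1,0,0,0,0,0,0],[1,0,0,0,0,0,0],[1,0,0,0,0,0,0],[1,0,0,0,0,0,0],[1,0,0,0,0,0,0],[1,0,0,0,0,0,0],[1,0,0,0,0,0,0]]]}' 10
```

```text
t: 5.2
ee_pos: [0.3723, -0.306, 0.0037]
tcp_rot: [1.0, -0.003, 0.0, 0.0]
contact_force: [-0.3, -0.5, 0.3]
gripper_width: 0.0587
finger_force: 10.0
```

```bash
python3 -m creep '{"motion":[[[1,0,0,-1.5,0,0,0],[1,0,0,-3,0,0,0],[1,0,0,-3,0,0,0],[1,0.8,-1.3,-1.5,0,0,0],[1,2,-3.5,0,0,0,0],[1,2,-3.5,0,0,0,0],[1,2,-3.5,0,0,0,0],[1,2,-3.5,0,0,0,0]]]}'
python3 -m creep '{"motion":[[[1,2,-3.5,0,0,0,0],[1,2,-3.5,0,0,0,0],[1,2,-3.5,0,0,0,0],[1,2,-3.5,0,0,0,0],[1,1.3,-2.2,0,0,0,0],[1,0.7,-1.2,0,0,0,0],[1,0,0,0,0,0,0],[1,0,0,0,0,0,0]]]}'
python3 - <<'E'
from h import *
c=cam("wrist");cv2.imwrite("pics/w2.png",c["img"])
print(bot.get_state()["ee_pos"])
E
```

```text
t: 6.0
ee_pos: [0.4617, -0.1522, 0.0938]
tcp_rot: [1.0, -0.003, 0.0, 0.0]
contact_force: [0.8, -0.2, -0.4]
gripper_width: 0.0585
finger_force: 10.0
t: 6.8
ee_pos: [0.5618, 0.0192, 0.0933]
tcp_rot: [1.0, -0.003, -0.0, 0.0]
contact_force: [-0.5, -0.0, -0.8]
gripper_width: 0.0589
finger_force: 10.0
[0.56164418 0.01887787 0.09338067]
```

View pics/w2.png

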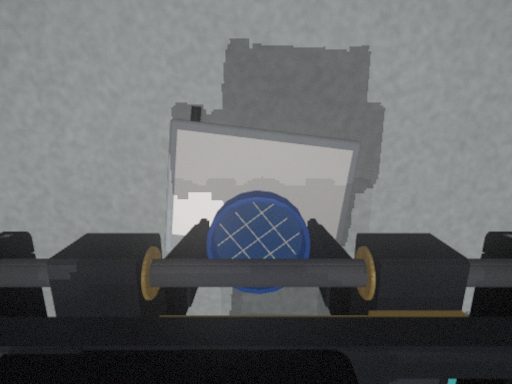

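Run:
```python
from h import *
c=cam("wrist")
p=plane(c,[(171,121),(358,144)],.012);print(p, np.linalg.norm(p[0]-p[1]))
m=p.mean(0);d=(p[0]-p[1])/np.linalg.norm(p[0]-p[1]);yaw=np.arctan2(-d[0],d[1]);print("yaw",yaw,"C",m-.06*np.array([d[1],-d[0]]))
z=bot.get_state()["ee_pos"][2]-.0037+.016
k=near(c,"blue",(258,243),200);print(circ(c,k,z),bot.get_state()["ee_pos"])
```

```text
[[ 0.63017053  0.08907816]
 [ 0.61060498 -0.06449833]] 0.15481779917811306
yaw -0.1267167681900845 C [0.56086882 0.01987259]
[0.5583, 0.0197, 0.0062, 0.5589, 0.0197, 0.0044, 0.0055] [0.5616613  0.01872864 0.09343172]
```

```bash
python3 -m creep '{"motion":[[[1,0.05,-0.05,2,0,0,0],[1,0,0,2,0,0,0],[1,0,0,1.5,0,0,0],[1,0,0,1,0,0,0],[1,0,0,0.6,0,0,0],[1,0,0,0.3,0,0,0],[1,0,0,0,0,0,0],[1,0,0,0,0,0,0]]]}'
```

```text
t: 7.7
ee_pos: [0.5634, 0.0203, 0.0204]
tcp_rot: [1.0, -0.003, 0.001, 0.0]
contact_force: [0.8, -0.3, 0.2]
gripper_width: 0.059
finger_force: 10.0
```

```bash
python3 -m creep '{"motion":[[[1,-0.05,0,0.2,0,0,0],[1,0,0,0.1,0,0,0],[1,0,0,0.1,0,0,0],[1,0,0,0.05,0,0,0],[1,0,0,0,0,0,0],[1,0,0,0,0,0,0],[1,0,0,0,0,0,0],[1,0,0,0,0,0,0]]]}'
```

```text
t: 8.5
ee_pos: [0.5624, 0.0203, 0.0156]
tcp_rot: [1.0, -0.003, 0.0, -0.0]
contact_force: [-1.6, 0.0, 5.2]
gripper_width: 0.059
finger_force: 10.0
```

```bash
python3 -m creep '{"motion":[[[0.35,0,0,0,0,0,0],[0.2,0,0,0,0,0,0],[0,0,0,0,0,0,0],[0,0,0,0,0,0,0],[0,0,0,-2,0,0,0],[0,0,0,-3,0,0,0],[0,0,0,-4,0,0,0],[0,0,0,-3,0,0,0]]]}'; python3 -m creep '{"motion":[[[0,-1.2,4.5,-0.5,0,0,-0.006],[0,-1.2,4.5,0,0,0,0],[0,-1.2,4.5,0,0,0,0],[0,-1.2,4.5,0,0,0,0],[0,-1.2,4.5,0,0,0,0],[0,-1.2,4.5,0,0,0,0],[0,-0.8,4.5,0,0,0,0],[0,0,0,0,0,0,0]]]}'
python3 - <<'E'
from h import *
w=cam("wrist");cv2.imwrite("pics/w3.png",w["img"])
k=near(w,"red",proj(w,[.4825,-.2955,.046])[0]);print(circ(w,k,.046),bot.get_state()["ee_pos"],bot.get_state()["tcp_rot"])
c=cam("scene");k=near(c,"blue",proj(c,[.5626,.0195,.028])[0]);print("dish",circ(c,k,.028))
E
```

```text
t: 9.3
ee_pos: [0.5628, 0.0203, 0.1372]
tcp_rot: [1.0, -0.003, 0.001, 0.0]
contact_force: [0.8, -0.4, -0.0]
gripper_width: 0.0949
finger_force: 0.0
t: 10.1
ee_pos: [0.4808, -0.2992, 0.1403]
tcp_rot: [1.0, -0.003, 0.0, 0.001]
contact_force: [0.2, 0.4, 0.7]
gripper_width: 0.0947
finger_force: 0.0
[0.4831, -0.2965, 0.0301, 0.4829, -0.297, 0.0286, 0.0295] [ 0.48124044 -0.29675231  0.14005535] [ 9.99997469e-01 -2.24922380e-03  2.21614045e-05 -5.34560822e-05]
dish [0.5635, 0.0171, 0.0285, 0.5627, 0.0166, 0.0255, 0.0277]
```

```bash
python3 -m creep '{"motion":[[[0,0.15,0,3,0,0,0],[0,0,0,3,0,0,0],[0,0,0,3,0,0,0],[0,0,0,2,0,0,0],[0,0,0,1,0,0,0],[0,0,0,0.1,0,0,0],[0,0,0,0,0,0,0],[0,0,0,0,0,0,0]]]}' 25;  python3 -m creep '{"motion":[[[0.2,0,0,0,0,0,0],[1,0,0,0,0,0,0],[1,0,0,0,0,0,0],[1,0,0,0,0,0,0],[1,0,0,0,0,0,0],[1,0,0,0,0,0,0],[1,0,0,0,0,0,0],[1,0,0,0,0,0,0]]]}' 25
```

```text
t: 11.0
ee_pos: [0.4847, -0.295, 0.0208]
tcp_rot: [1.0, 0.0, 0.001, 0.001]
contact_force: [0.7, 0.1, 0.3]
gripper_width: 0.0949
finger_force: 0.0
t: 11.8
ee_pos: [0.4835, -0.2948, 0.0193]
tcp_rot: [1.0, -0.0, 0.0, 0.0]
contact_force: [-0.9, -1.2, 0.6]
gripper_width: 0.0593
finger_force: 25.0
```

```bash
python3 -m creep '{"motion":[[[1,0,0,-1.5,0,0,0],[1,0,0,-3,0,0,0],[1,0,0,-3,0,0,0],[1,0.5,-2,-1.5,0,0,0],[1,0.9,-4.2,-1,0,0,0],[1,0.9,-4.2,0,0,0,0],[1,0.9,-4.2,0,0,0,0],[1,0.9,-4.2,0,0,0,0]]]}'
python3 -m creep '{"motion":[[[1,0.9,-4.2,0,0,0,0],[1,0.9,-4.2,0,0,0,0],[1,0.9,-4.2,0,0,0,0],[1,0.9,-4.2,0,0,0,0],[1,0.9,-4.2,0,0,0,0],[1,0.8,-3.5,0,0,0,0],[1,0.2,-2,0,0,0,0],[1,0,0,0,0,0,0]]]}'
python3 -m creep '{"motion":[[[1,0,0,0,0,0,0],[1,0,0,2,0,0,0],[1,0,0,2.5,0,0,0],[1,0,0,2,0,0,0],[1,0,0,1.5,0,0,0],[1,0,0,0.8,0,0,0],[1,0,0,0.2,0,0,0],[1,0,0,0,0,0,0]]]}'
```

```text
t: 12.6
ee_pos: [0.5247, -0.1049, 0.1203]
tcp_rot: [1.0, -0.0, 0.001, -0.0]
contact_force: [-0.1, -0.1, -1.3]
gripper_width: 0.0596
finger_force: 25.0
t: 13.4
ee_pos: [0.5795, 0.161, 0.1199]
tcp_rot: [1.0, 0.002, 0.0, -0.0]
contact_force: [-0.5, 0.5, -0.7]
gripper_width: 0.0591
finger_force: 25.0
t: 14.2
ee_pos: [0.58, 0.1581, 0.0297]
tcp_rot: [1.0, -0.0, 0.0, -0.0]
contact_force: [-0.4, -0.3, -0.7]
gripper_width: 0.0595
finger_force: 25.0
```

```bash
python3 -m creep '{"motion":[[[1,0,0,0.4,0,0,0],[1,0,0,0.3,0,0,0],[1,0,0,0.2,0,0,0],[1,0,0,0.1,0,0,0],[1,0,0,0.05,0,0,0],[1,0,0,0,0,0,0],[1,0,0,0,0,0,0],[1,0,0,0,0,0,0]]]}'
```

```text
t: 15.0
ee_pos: [0.5796, 0.1584, 0.0193]
tcp_rot: [1.0, -0.0, -0.0, -0.0]
contact_force: [-2.9, -0.9, 5.6]
gripper_width: 0.0595
finger_force: 25.0
```

```bash
python3 -m creep '{"motion":[[[0.35,0,0,0,0,0,0],[0.2,0,0,0,0,0,0],[0,0,0,0,0,0,0],[0,0,0,0,0,0,0],[0,0,0,-2,0,0,0],[0,0,0,-3,0,0,0],[0,0,0,-4,0,0,0],[0,0,0,-3,0,0,0]]]}'; python3 -m creep '{"motion":[[[0,0,4.2,-0.5,0,0,0],[0,0.2,4.4,0,0,0,0],[0,0.2,4.4,0,0,0,0],[0,0.2,4.4,0,0,0,0],[0,0.2,4.4,0,0,0,0],[0,0.2,4.4,0,0,0,0],[0,0.2,4.4,0,0,0,0],[0,0.2,4.4,0,0,0,0]]]}';python3 -m creep '{"motion":[[[0,0.2,4.4,0,0,0,0],[0,0.2,4.4,0,0,0,0],[0,0.1,2.4,0,0,0,0],[0,0,0,0,0,0,0],[0,0,0,0,0,0,0],[0,0,0,0,0,0,0],[0,0,0,0,0,0,0],[0,0,0,0,0,0,0]]]}'
python3 - <<'E'
from h import *
w=cam("wrist");cv2.imwrite("pics/w4.png",w["img"])
k=near(w,"white",proj(w,[.597,-.304,.046])[0],100);print(circ(w,k,.046),bot.get_state()["ee_pos"],bot.get_state()["tcp_rot"])
c=cam("scene");cv2.imwrite("pics/s4.png",c["img"]);k=near(c,"red",proj(c,[.58,.158,.046])[0]);print("red",circ(c,k,.046))
E
```

```text
t: 15.8
ee_pos: [0.5801, 0.1585, 0.1408]
tcp_rot: [1.0, -0.0, 0.001, -0.0]
contact_force: [-0.1, 0.3, 0.7]
gripper_width: 0.0948
finger_force: 0.0
t: 16.6
ee_pos: [0.5933, -0.1935, 0.1436]
tcp_rot: [1.0, -0.0, 0.0, 0.0]
contact_force: [-0.0, 0.1, 0.0]
gripper_width: 0.0947
finger_force: 0.0
t: 17.4
ee_pos: [0.5987, -0.3024, 0.1438]
tcp_rot: [1.0, 0.001, 0.0, -0.0]
contact_force: [0.0, -0.0, 0.2]
gripper_width: 0.0951
finger_force: 0.0
[0.5885, -0.0715, 0.0278, 0.5877, -0.0725, 0.0117, 0.0308] [ 0.59865486 -0.30264056  0.14380523] [ 9.99999862e-01  5.21006307e-04  7.36399412e-05 -5.82182327e-06]
red [0.5777, 0.1541, 0.0322, 0.5784, 0.1545, 0.0278, 0.0317]
```

View pics/s4.png

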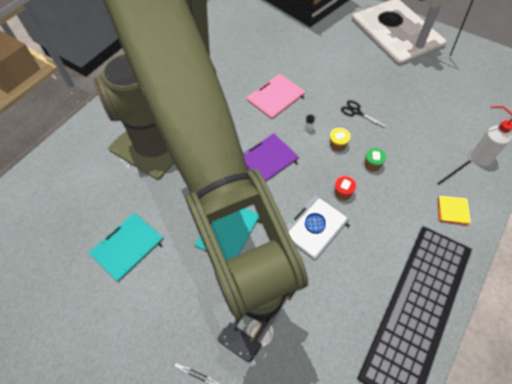

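```bash
python3 -m creep '{"motion":[[[0,-0.15,0.1,3,0,0,0],[0,0,0,3,0,0,0],[0,0,0,3,0,0,0],[0,0,0,2,0,0,0],[0,0,0,1,0,0,0],[0,0,0,0.4,0,0,0],[0,0,0,0,0,0,0],[0,0,0,0,0,0,0]]]}' 15;  python3 -m creep '{"motion":[[[0.2,0,0,0,0,0,0],[1,0,0,0,0,0,0],[1,0,0,0,0,0,0],[1,0,0,0,0,0,0],[1,0,0,0,0,0,0],[1,0,0,0,0,0,0],[1,0,0,0,0,0,0],[1,0,0,0,0,0,0]]]}' 15
```

```text
t: 18.3
ee_pos: [0.598, -0.3052, 0.0213]
tcp_rot: [1.0, -0.0, 0.001, 0.001]
contact_force: [0.1, -0.1, 0.4]
gripper_width: 0.0948
finger_force: 0.0
t: 19.1
ee_pos: [0.597, -0.3046, 0.0198]
tcp_rot: [1.0, -0.0, -0.0, -0.0]
contact_force: [-0.8, 0.6, 1.2]
gripper_width: 0.0593
finger_force: 15.0
```

```bash
python3 -m creep '{"motion":[[[1,0,0,-1.5,0,0,0],[1,0,0,-3,0,0,0],[1,-0.7,-2.5,-1.5,0,0,0],[1,-1.2,-4.3,0,0,0,0],[1,-1.2,-4.3,0,0,0,0],[1,-1.2,-4.3,0,0,0,0],[1,-0.9,-3.1,0,0,0,0],[1,0,0,0,0,0,0]]]}'
python3 -m creep '{"motion":[[[1,0,0,0,0,0,0],[1,0,0,2,0,0,0],[1,0,0,1.5,0,0,0],[1,0,0,1,0,0,0],[1,0,0,0.5,0,0,0],[1,0,0,0.2,0,0,0],[1,0,0,0,0,0,0],[1,0,0,0,0,0,0]]]}'
python3 - <<'E'
from h import *
w=cam("wrist");cv2.imwrite("pics/w5.png",w["img"]);print(bot.get_state()["ee_pos"])
E
```

```text
t: 19.9
ee_pos: [0.5439, -0.1164, 0.0802]
tcp_rot: [1.0, 0.002, -0.0, -0.0]
contact_force: [0.6, -0.3, 0.1]
gripper_width: 0.059
finger_force: 15.0
t: 20.7
ee_pos: [0.5455, -0.1198, 0.0283]
tcp_rot: [1.0, -0.0, 0.001, 0.0]
contact_force: [1.1, -0.2, -0.6]
gripper_width: 0.0591
finger_force: 15.0
[ 0.54557462 -0.11981672  0.02837844]
```

View pics/w5.png

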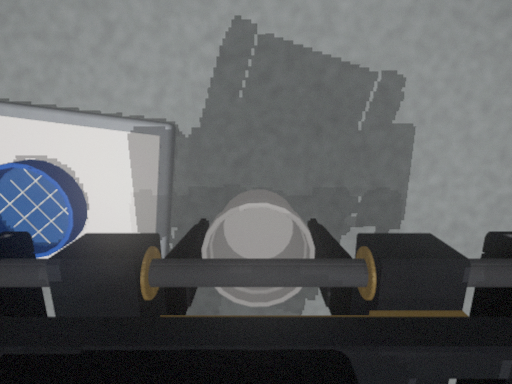

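```bash
python3 -c "
from h import *
w=cam('wrist');print(plane(w,[(174,126)],.012))"
python3 -m creep '{"motion":[[[1,0,0,0.4,0,0,0],[1,0,0,0.2,0,0,0],[1,0,0,0.2,0,0,0],[1,0,0,0.1,0,0,0],[1,0,0,0,0,0,0],[1,0,0,0,0,0,0],[1,0,0,0,0,0,0],[1,0,0,0,0,0,0]]]}'
```

```text
[[ 0.61130598 -0.068957  ]]
t: 21.6
ee_pos: [0.5451, -0.1196, 0.0197]
tcp_rot: [1.0, -0.0, -0.0, -0.0]
contact_force: [-3.5, 2.4, 6.7]
gripper_width: 0.0593
finger_force: 15.0
```

```bash
python3 -m creep '{"motion":[[[0.35,0,0,0,0,0,0],[0.2,0,0,0,0,0,0],[0,0,0,0,0,0,0],[0,0,0,0,0,0,0],[0,0,0,-2,0,0,0],[0,0,0,-4,0,0,0],[0,0,0,-5,0,0,0],[0,0,0,-5,0,0,0]]]}'; python3 -m creep '{"motion":[[[0,-1.7,-4.3,0,0,0,0],[0,-1.7,-4.3,0,0,0,0],[0,-1.7,-4.3,0,0,0,0],[0,-1.7,-4.3,0,0,0,0],[0,-1.7,-4.3,0,0,0,0],[0,-1.7,-4.3,0,0,0,0],[0,-1.7,-4.3,0,0,0,0],[0,-1.7,-4.3,0,0,0,0]]]}';python3 -m creep '{"motion":[[[0,-1.7,-4.3,0,0,0,0],[0,-1.6,-4.3,0,0,0,0],[0,0,0,0,0,0,0],[0,0,0,0,0,0,0],[0,0,0,0,0,0,0],[0,0,0,0,0,0,0],[0,0,0,0,0,0,0],[0,0,0,0,0,0,0]]]}'
python3 - <<'E'
from h import *
w=cam("wrist");cv2.imwrite("pics/w6.png",w["img"])
print(proj(w,[.376,.31,.055]),bot.get_state()["ee_pos"],bot.get_state()["tcp_rot"])
E
```

```text
t: 22.4
ee_pos: [0.5442, -0.1194, 0.1795]
tcp_rot: [1.0, -0.0, -0.001, -0.0]
contact_force: [1.6, -0.1, 0.9]
gripper_width: 0.095
finger_force: 0.0
t: 23.2
ee_pos: [0.408, 0.226, 0.1787]
tcp_rot: [1.0, -0.0, 0.0, -0.0]
contact_force: [0.9, -0.5, 0.3]
gripper_width: 0.0952
finger_force: 0.0
t: 24.0
ee_pos: [0.3766, 0.3097, 0.1787]
tcp_rot: [1.0, -0.001, 0.0, -0.0]
contact_force: [-0.3, 0.1, -0.5]
gripper_width: 0.0947
finger_force: 0.0
[[257.54850719 190.85633619]] [0.37648913 0.30979775 0.17868105] [ 9.99999672e-01 -8.08324202e-04  4.18432795e-05 -1.22450713e-05]
```

View pics/w6.png

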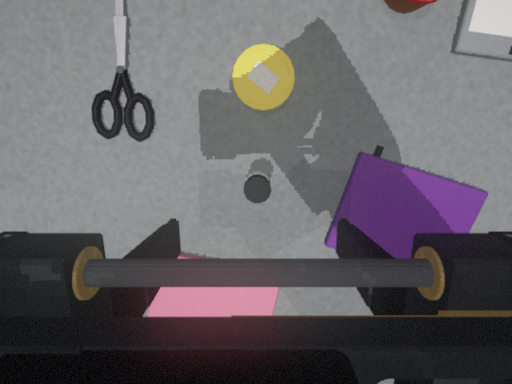

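```bash
python3 -m creep '{"motion":[[[0,0.05,0,3,0,0,0],[0,0,0,3,0,0,0],[0,0,0,3,0,0,0],[0,0,0,3,0,0,0],[0,0,0,2,0,0,0],[0,0,0,0.8,0,0,0],[0,0,0,0,0,0,0],[0,0,0,0,0,0,0]]]}' 15;  python3 -m creep '{"motion":[[[0.2,0,0,0,0,0,0],[1,0,0,0,0,0,0],[1,0,0,0,0,0,0],[1,0,0,0,0,0,0],[1,0,0,0,0,0,0],[1,0,0,0,0,0,0],[1,0,0,0,0,0,0],[1,0,0,0,0,0,0]]]}' 15
python3 -m creep '{"motion":[[[1,0,0,0,0,0,0],[1,0,0,0,0,0,0],[1,0,0,0,0,0,0],[1,0,0,0,0,0,0],[1,0,0,0,0,0,0],[1,0,0,0,0,0,0],[1,0,0,0,0,0,0],[1,0,0,0,0,0,0]]]}'
```

```text
t: 24.85
ee_pos: [0.3774, 0.3108, 0.0317]
tcp_rot: [1.0, -0.0, 0.001, -0.0]
contact_force: [0.2, 1.7, -0.2]
gripper_width: 0.0952
finger_force: 0.0
t: 25.65
ee_pos: [0.3765, 0.3104, 0.0306]
tcp_rot: [1.0, -0.0, -0.0, 0.0]
contact_force: [-0.8, -0.5, 0.4]
gripper_width: 0.0366
finger_force: 0.0
t: 26.45
ee_pos: [0.3766, 0.3104, 0.0306]
tcp_rot: [1.0, -0.0, -0.0, 0.0]
contact_force: [-0.6, -0.0, 0.5]
gripper_width: 0.0271
finger_force: 15.0
```

```bash
python3 -m creep '{"motion":[[[1,0,0,-1.5,0,0,0],[1,0,0,-4,0,0,0],[1,0,0,-4,0,0,0],[1,1.5,1.6,-1.5,0,0,0],[1,3,3.2,0,0,0,0],[1,3,3.2,0,0,0,0],[1,3,3.2,0,0,0,0],[1,3,3.2,0,0,0,0]]]}'
python3 -m creep '{"motion":[[[1,3,3.2,0,0,0,0],[1,3,3.2,0,0,0,0],[1,3,3.1,0,0,0,0],[1,3,3.1,0,0,0,0],[1,2.2,2.3,0,0,0,0],[1,1.2,1.1,0,0,0,0],[1,0,0,0,0,0,0],[1,0,0,0,0,0,0]]]}'
python3 -m creep '{"motion":[[[1,0,0,1,0,0,0],[1,0,0,3,0,0,0],[1,0,0,3,0,0,0],[1,0,0,2,0,0,0],[1,0,0,0.8,0,0,0],[1,0,0,0.2,0,0,0],[1,0,0,0,0,0,0],[1,0,0,0,0,0,0]]]}'
python3 - <<'E'
from h import *
s=cam("side");cv2.imwrite("pics/d7.png",cv2.resize(s["img"][80:280,100:360],None,fx=3,fy=3))
E
```

```text
t: 27.25
ee_pos: [0.5125, 0.165, 0.1409]
tcp_rot: [1.0, -0.0, 0.0, -0.0]
contact_force: [1.4, 1.1, 0.3]
gripper_width: 0.0279
finger_force: 15.0
t: 28.05
ee_pos: [0.6648, 0.0071, 0.1402]
tcp_rot: [1.0, 0.0, -0.001, -0.0]
contact_force: [0.6, -0.0, -0.5]
gripper_width: 0.0275
finger_force: 15.0
t: 28.85
ee_pos: [0.6666, 0.0065, 0.0424]
tcp_rot: [1.0, 0.0, 0.001, 0.0]
contact_force: [1.0, -0.6, 1.0]
gripper_width: 0.0272
finger_force: 15.0
```

View pics/d7.png

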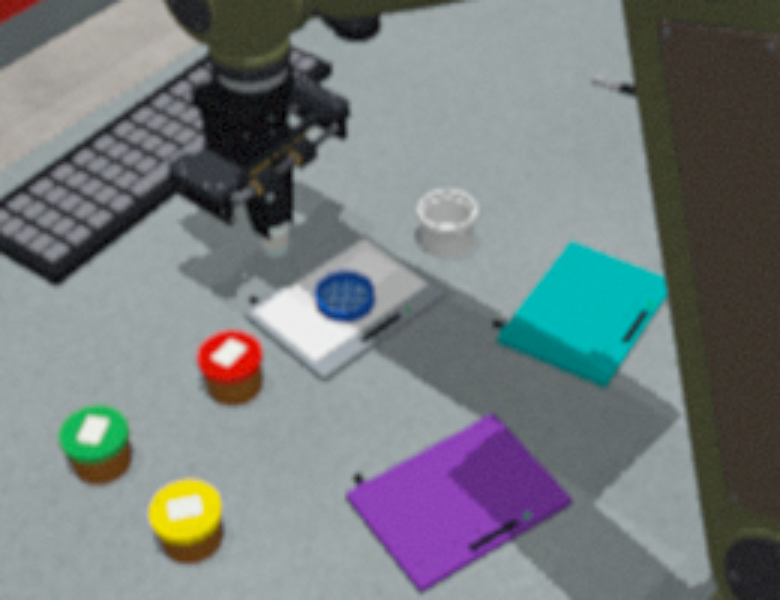

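```bash
python3 -m creep '{"motion":[[[1,-0.05,0,0.4,0,0,0],[1,0,0,0.4,0,0,0],[1,0,0,0.2,0,0,0],[1,0,0,0.1,0,0,0],[1,0,0,0.1,0,0,0],[1,0,0,0.05,0,0,0],[1,0,0,0,0,0,0],[1,0,0,0,0,0,0]]]}'
```

```text
t: 29.7
ee_pos: [0.666, 0.0064, 0.0307]
tcp_rot: [1.0, -0.0, 0.001, -0.0]
contact_force: [-4.9, 0.5, 8.5]
gripper_width: 0.0276
finger_force: 15.0
```

```bash
python3 -m creep '{"motion":[[[0.7,0,0,0,0,0,0],[0.6,0,0,0,0,0,0],[0.4,0,0,0,0,0,0],[0.2,0,0,0,0,0,0],[0.2,0,0,0,0,0,0],[0.2,0,0,-3,0,0,0],[0,0,0,-5,0,0,0],[0,0,0,-5,0,0,0]]]}'; python3 -m creep '{"motion":[[[0,-1.2,4.5,0,0,0,0],[0,-1.4,4.5,0,0,0,0],[0,-1.4,4.5,0,0,0,0],[0,-1.4,4.5,0,0,0,0],[0,-1.4,4.5,0,0,0,0],[0,-1.4,4.5,0,0,0,0],[0,-1.4,4.5,0,0,0,0],[0,-1.4,4.5,0,0,0,0]]]}';python3 -m creep '{"motion":[[[0,-1.4,4.5,0,0,0,0],[0,-1.4,4.5,0,0,0,0],[0,0,0,0,0,0,-0.1],[0,0,0,0,0,0,-0.1],[0,0,0,0,0,0,0],[0,0,0,0,0,0,0],[0,0,0,0,0,0,0],[0,0,0,0,0,0,0]]]}'
python3 - <<'E'
from h import *
w=cam("wrist");cv2.imwrite("pics/w8.png",w["img"])
s=bot.get_state();print(s["ee_pos"],R.from_quat(s["tcp_rot"]).as_matrix().round(4).tolist(),s["q"])
p=proj(w,[.524,-.449,.006])[0];print(p)
for k in blobs(w,"black",80):
    r=cv2.minAreaRect(plane(w,k[:,0],.008).astype(np.float32));print(k[:,0].mean(0),r)
E
```

```text
t: 30.5
ee_pos: [0.6639, 0.0064, 0.158]
tcp_rot: [1.0, -0.0, -0.002, -0.0]
contact_force: [0.5, -0.3, 0.6]
gripper_width: 0.0792
finger_force: 0.0
t: 31.3
ee_pos: [0.5541, -0.3553, 0.1581]
tcp_rot: [1.0, -0.0, 0.0, -0.0]
contact_force: [0.2, -0.1, 0.6]
gripper_width: 0.0949
finger_force: 0.0
t: 32.1
ee_pos: [0.5271, -0.4432, 0.1582]
tcp_rot: [0.995, 0.1, 0.0, 0.0]
contact_force: [-0.3, 0.5, 0.2]
gripper_width: 0.0952
finger_force: 0.0
[ 0.52715543 -0.44325527  0.1582287 ] [[0.9801, 0.1985, 0.0001], [0.1985, -0.9801, -0.0001], [0.0, 0.0001, -1.0]] [-7.77043178e-01  2.44874592e-01  1.60856677e+00 -3.09842198e-05
  1.28804653e+00  5.93983573e-01]
[262.24786886 188.00163783]
[218.87132101 327.76386037] ((0.36912643909454346, -0.4723469614982605), (0.21101263165473938, 0.6701358556747437), 11.441370964050293)
[443.65427509 276.58736059] ((0.4621034860610962, -0.6731919050216675), (0.10630025714635849, 0.1887977123260498), 14.082396507263184)
[359.57718121 245.67114094] ((0.4736775755882263, -0.5713725090026855), (0.07992953807115555, 0.038964975625276566), 62.38623809814453)
[150.921875   249.13020833] ((0.4233040511608124, -0.3409673273563385), (0.042826782912015915, 0.09410735219717026), 45.85060119628906)
```

View pics/w8.png

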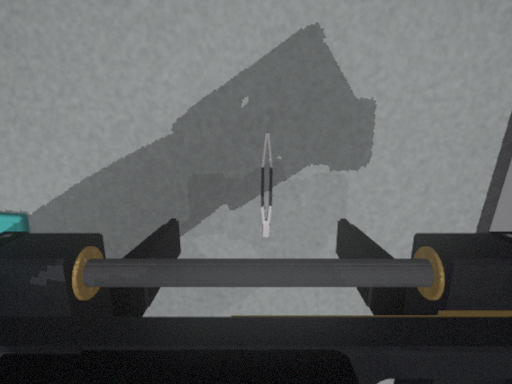

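Run:
```python
from h import *
w=cam("wrist");P=plane(w,[(267,134),(266,237),(267,166),(266.5,207)],.006);print(P.round(4))
a,b=P[0],P[1];print(np.linalg.norm(a-b),(a+b)/2,P[2:].mean(0),np.arctan2(*(a-b)[::-1]))
s=bot.get_state();M=R.from_quat(s["tcp_rot"]).as_matrix()
for m in((a+b)/2,P[2:].mean(0)): print((M.T@(np.r_[m,.003]-s["ee_pos"])*100).round(2))
```

```text
[[ 0.5822 -0.4421]
 [ 0.4682 -0.465 ]
 [ 0.5489 -0.4491]
 [ 0.5036 -0.4581]]
0.11621258269215588 [ 0.52521066 -0.45355116] [ 0.52624454 -0.45363479] 0.19761923032915205
[-0.39  0.96 15.52]
[-0.29  0.99 15.52]
```

```bash
python3 -m creep '{"motion":[[[0,-0.3,1,3,0,0,0],[0,0,0,3,0,0,0],[0,0,0,3,0,0,0],[0,0,0,3,0,0,0],[0,0,0,1.5,0,0,0],[0,0,0,1,0,0,0],[0,0,0,0.5,0,0,0],[0,0,0,0.3,0,0,0]]]}' 15
python3 -m creep '{"motion":[[[0,0,0,0.1,0,0,0],[0,0,0,0,0,0,0],[0.5,0,0,0,0,0,0],[0.7,0,0,0,0,0,0],[0.8,0,0,0,0,0,0],[1,0,0,0,0,0,0],[1,0,0,0,0,0,0],[1,0,0,0,0,0,0]]]}'
python3 -m creep '{"motion":[[[1,0,0,0,0,0,0],[1,0,0,0,0,0,0],[1,0,0,0,0,0,0],[1,0,0,0,0,0,0],[1,0,0,0,0,0,0],[1,0,0,0,0,0,0],[1,0,0,0,0,0,0],[1,0,0,0,0,0,0]]]}'
```

```text
t: 33.0
ee_pos: [0.5266, -0.4546, 0.0061]
tcp_rot: [0.995, 0.1, 0.001, 0.001]
contact_force: [-0.6, 0.7, 1.0]
gripper_width: 0.0951
finger_force: 0.0
t: 33.8
ee_pos: [0.5259, -0.454, 0.0041]
tcp_rot: [0.995, 0.1, -0.0, -0.0]
contact_force: [0.8, -0.3, -0.5]
gripper_width: 0.0526
finger_force: 0.0
t: 34.6
ee_pos: [0.5259, -0.454, 0.0041]
tcp_rot: [0.995, 0.1, -0.0, -0.0]
contact_force: [0.1, -0.2, 0.2]
gripper_width: 0.0115
finger_force: 15.0
```

```bash
python3 -m creep '{"motion":[[[1,0,0,-1.5,0,0,0],[1,0,0,-3,0,0,0],[1,0,0,-3,0,0,-0.1],[1,0,0,-3,0,0,-0.14],[1,0,0,-1.5,0,0,-0.14],[1,0,0,0,0,0,-0.14],[1,0,0,0,0,0,-0.14],[1,0,0,0,0,0,-0.14]]]}'
python3 -m creep '{"motion":[[[1,0,0,0,0,0,-0.14],[1,0,0,0,0,0,-0.14],[1,0,0,0,0,0,-0.12],[1,0,0,0,0,0,-0.048],[1,0,0,0,0,0,0],[1,0,0,0,0,0,0],[1,0,0,0,0,0,0],[1,0,0,0,0,0,0]]]}'
python3 - <<'E'
from h import *
s=bot.get_state();M=R.from_quat(s["tcp_rot"]).as_matrix();print(M.round(3).tolist(),np.arctan2(M[1,0],M[0,0]),(M.T@(np.r_[.4671,.0313,.12]-s["ee_pos"])*100).round(2))
E
```

```text
t: 35.4
ee_pos: [0.5262, -0.4542, 0.1259]
tcp_rot: [0.876, 0.482, 0.0, 0.001]
contact_force: [0.7, 0.3, -0.1]
gripper_width: 0.0114
finger_force: 15.0
t: 36.2
ee_pos: [0.526, -0.454, 0.1244]
tcp_rot: [0.749, 0.662, 0.0, 0.0]
contact_force: [-0.6, -0.3, -0.7]
gripper_width: 0.0119
finger_force: 15.0
[[0.123, 0.992, 0.0], [0.992, -0.123, -0.0], [-0.0, 0.0, -1.0]] 1.4473555009460706 [ 47.44 -11.82   0.43]
```

```bash
python3 -m creep '{"motion":[[[1,2.2,-0.5,0,0,0,0],[1,4.4,-1.1,0,0,0,0],[1,4.4,-1.1,0,0,0,0],[1,4.4,-1.1,0,0,0,0],[1,4.4,-1.1,0,0,0,0],[1,4.4,-1.1,0,0,0,0],[1,4.4,-1.1,0,0,0,0],[1,4.4,-1.1,0,0,0,0]]]}'
python3 -m creep '{"motion":[[[1,4.4,-1.1,0,0,0,0],[1,4.4,-1.1,0,0,0,0],[1,3.6,-0.9,0,0,0,0],[1,2,-0.6,0,0,0,0],[1,0,0,0,0,0,0],[1,0,0,0,0,0,0],[1,0,0,0,0,0,0],[1,0,0,0,0,0,0]]]}'
python3 - <<'E'
from h import *
s=bot.get_state();M=R.from_quat(s["tcp_rot"]).as_matrix();print(np.arctan2(M[1,0],M[0,0]),(M.T@(np.r_[.4671,.0313,.0045]-s["ee_pos"])*100).round(2))
w=cam("wrist");cv2.imwrite("pics/w9.png",w["img"]);c=cam("scene");cv2.imwrite("pics/s9.png",c["img"])
E
```

```text
t: 37.0
ee_pos: [0.4846, -0.1148, 0.1244]
tcp_rot: [0.75, 0.662, 0.0, 0.0]
contact_force: [0.3, -0.1, -0.6]
gripper_width: 0.0115
finger_force: 15.0
t: 37.8
ee_pos: [0.4663, 0.03, 0.1242]
tcp_rot: [0.75, 0.662, -0.0, 0.0]
contact_force: [0.7, 0.3, -0.8]
gripper_width: 0.0115
finger_force: 15.0
1.446095712571286 [ 0.14  0.07 11.97]
```

View pics/w9.png

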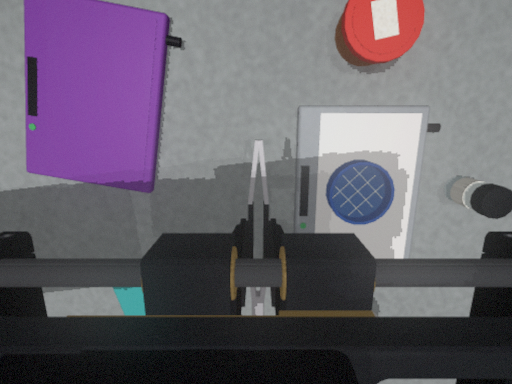

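```bash
python3 -m creep '{"motion":[[[1,0.1,0.05,2,0,0,0],[1,0,0,3,0,0,0],[1,0,0,3,0,0,0],[1,0,0,2,0,0,0],[1,0,0,0.8,0,0,0],[1,0,0,0.4,0,0,0],[1,0,0,0.2,0,0,0],[1,0,0,0,0,0,0]]]}'
python3 -m creep '{"motion":[[[1,0,0,0.2,0,0,0],[1,0,0,0.15,0,0,0],[1,0,0,0.1,0,0,0],[1,0,0,0.1,0,0,0],[1,0,0,0,0,0,0],[1,0,0,0,0,0,0],[1,0,0,0,0,0,0],[1,0,0,0,0,0,0]]]}'
```

```text
t: 38.7
ee_pos: [0.4675, 0.0318, 0.0111]
tcp_rot: [0.749, 0.662, 0.001, 0.001]
contact_force: [0.1, 0.6, -0.7]
gripper_width: 0.0117
finger_force: 15.0
t: 39.5
ee_pos: [0.4667, 0.032, 0.0047]
tcp_rot: [0.749, 0.662, 0.0, -0.0]
contact_force: [0.1, 0.0, -0.4]
gripper_width: 0.012
finger_force: 15.0
```

```bash
python3 -m creep '{"motion":[[[1,0,0,0.05,0,0,0],[1,0,0,0.03,0,0,0],[1,0,0,0,0,0,0],[0.8,0,0,0,0,0,0],[0.75,0,0,0,0,0,0],[0.75,0,0,0,0,0,0],[0.75,0,0,0,0,0,0],[0.75,0,0,0,0,0,0]]]}'
python3 -m creep '{"motion":[[[0.75,0,0,-1,0,0,0],[0.75,0,0,-3,0,0,0],[0.75,0,0,-5,0,0,0],[0.75,0,0,-5,0,0,0],[0.75,0,0,-5,0,0,0],[0.75,-4,0,-2,0,0,0],[0.75,-5,0,0,0,0,0],[0.75,-5,0,0,0,0,0]]]}'
python3 -m creep '{"motion":[[[0.75,-5,0,0,0,0,0],[0.75,-5,0,0,0,0,0],[0.75,-5,0,0,0,0,0],[0.75,0,0,0,0,0,0],[0.75,0,0,0,0,0,0],[0.75,0,0,0,0,0,0],[0.75,0,0,0,0,0,0],[0.75,0,0,0,0,0,0]]]}'
python3 - <<'E'
from h import *
w=cam("wrist");cv2.imwrite("pics/w10.png",w["img"]);c=cam("scene");d=cam("side")
C=np.array([.5624,.0195]);a=-.123;M=np.array([[np.cos(a),np.sin(a)],[-np.sin(a),np.cos(a)]])
for n,col,z,P in[("red","red",.046,(.5796,.1584)),("dish","blue",.028,C),("resid","white",.046,(.545,-.1195)),("vial","black",.055,(.6656,.0067)),("forc","black",.008,(.467,.031)),("yellow","yellow",.046,(.483,.303)),("green","green",.046,(.604,.296))]:
    for m,v in(("w",w),("s",c),("d",d)):
        p=proj(v,[*P,z])[0]
        try:
            k=near(v,col,p,4)
            if np.hypot(*(k[:,0].mean(0)-p))<25: q=np.array(circ(v,k,z)[:3]);print(n,m,p.round(),q,(M@(q[:2]-C)*1000).round(1))
        except Exception as e: print(n,m,e)
cv2.imwrite("pics/all10.png",np.hstack([w["img"],c["img"][130:,150:440][:,:]][:1]))
cv2.imwrite("pics/s10.png",cv2.resize(c["img"][100:290,200:420],None,fx=3,fy=3))
E
```

```text
t: 40.3
ee_pos: [0.4666, 0.032, 0.0038]
tcp_rot: [0.749, 0.662, -0.0, -0.0]
contact_force: [0.4, -0.0, 0.3]
gripper_width: 0.0239
finger_force: 0.0
t: 41.1
ee_pos: [0.4499, -0.1083, 0.2166]
tcp_rot: [0.749, 0.663, 0.001, 0.002]
contact_force: [0.7, -0.6, 0.9]
gripper_width: 0.0238
finger_force: 0.0
t: 41.9
ee_pos: [0.4314, -0.2546, 0.214]
tcp_rot: [0.749, 0.663, 0.0, 0.0]
contact_force: [-0.4, -0.2, -0.3]
gripper_width: 0.0239
finger_force: 0.0
red w min() iterable argument is empty
red s [346. 185.] [0.579  0.1545 0.0323] [-1.00e-01  1.36e+02]
red d [175. 197.] [0.5712 0.1618 0.0329] [ -8.7 142.3]
dish w min() iterable argument is empty
dish s [315. 222.] [0.5635 0.0171 0.0285] [ 1.4 -2.2]
dish d [214. 176.] [0.5554 0.0281 0.0317] [-8.   7.7]
resid w [351.  39.] [ 0.545  -0.1194  0.0298] [  -0.2 -140. ]
resid s [283. 257.] [ 0.544  -0.1183  0.0328] [  -1.4 -139. ]
resid d [248. 149.] [ 0.5266 -0.0973  0.0076] [ -21.2 -120.3]
vial s [349. 241.] [0.6651 0.0025 0.0122] [104.   -4.3]
vial d [190. 152.] [0.6558 0.0114 0.0152] [93.7  3.4]
forc d [237. 197.] [0.4644 0.0341 0.0175] [-99.1   2.5]
yellow w min() iterable argument is empty
yellow s [339. 136.] [0.4853 0.3004 0.0321] [-111.   269.3]
yellow d [162. 248.] [0.479  0.3082 0.0328] [-118.2  276.3]
green s [375. 155.] [0.6065 0.2928 0.0299] [ 10.2 276.6]
green d [131. 223.] [0.6013 0.2987 0.0317] [  4.4 281.9]
```

View pics/w10.png

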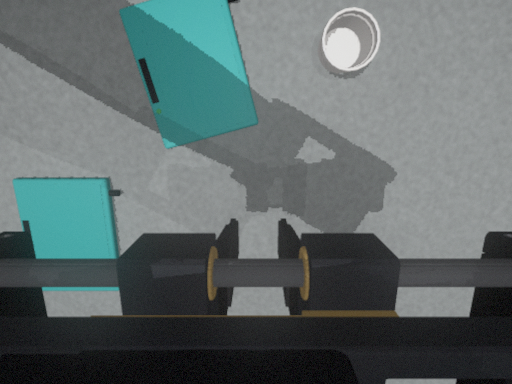

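View pics/s10.png

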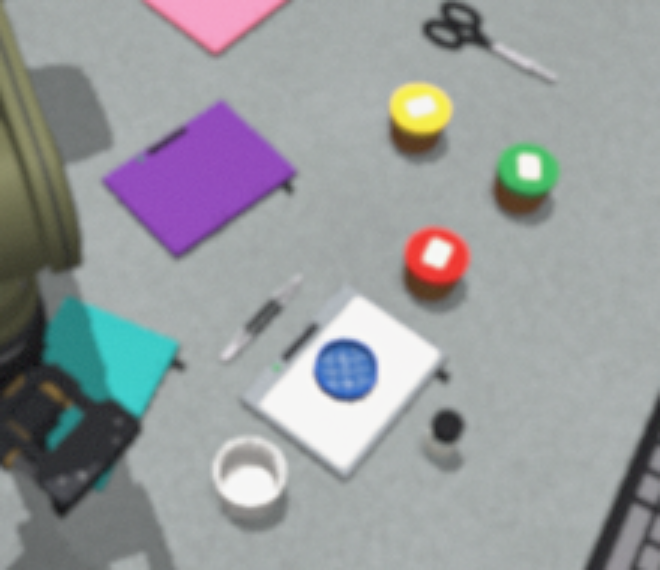

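```bash
python3 -c "
from rig import bot
print(bot.sign_off())"
```

```text
the job is handed in; nothing more can be done
None
```

The sorting place is set out and handed in after about 42 s of robot time: dish, red-lidded pot, white pot, vial and forceps measured within a few mm of their places. The yellow-lidded and green-lidded pots had not moved, and the scissors were not touched.

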